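# Weigh the tin of brass buckles on the hand scale

### The job

Take the hand spring scale off its stand by the handle, catch the wire handle of the tin of brass buckles at its middle with the scale's hook, and lift the tin straight up until it hangs at least 5 cm clear of the bench. Finish while still holding it there: scale upright, tin level and hanging still on the spring alone, so that the weight can be read. Lift gently, do not touch the tin with the gripper, and leave everything else on the bench where it is.

Things in the scene. Friction and masses are not known exactly. Their poses are not given: they have to be found in the camera images.
- scale: Hand spring scale, 0.18 kg. Origin: centre of its black T-handle, 20 (x) by 90 (y) by 18 (z) mm. z up, y along the handle. Below: a neck 12 (x) by 20 mm, then a yellow case 18 (x) by 36 mm from 24 to 94 mm under the origin, then the hook. Fingers pinching the handle's middle along x may pass beside the neck and case. Starts hanging by its handle across the stand's two prongs
- gauge (a joint): Pull-out of the scale's sprung rod and hook, m: 0 drawn in, grows as the hook is pulled down out of the case, end stop at 0.040. Spring 250 N/m (4 mm per newton). The empty hook draws it out about 1.5 mm, the hanging tin 13 to 25 mm. A red pointer on the case shows it
- hook (a point): Hook's seat: upper side of its bowl, where a wire rests; on the scale's z axis, 140.5 mm under its origin (all heights for gauge 0). J of 5 mm rod in the scale's y-z plane: straight down from the case's underside for 20 mm, bulging to y -11 mm, under, and up on the +y side to the free tip. A wire goes in from +y, under the case and over the tip, then sinks into the bowl as the scale rises
- hook_tip (a point): Top of the hook's free end: y +18 mm, 120.5 mm under the scale's origin. The way in for a wire lies between the tip and the case's underside: 26 mm high. Clear gap from tip to rod about 13 mm along y
- stand: Fixed steel stand. Origin: on the bench, below the hanging handle. Base 145 x 120 x 10 mm from x -52 to +93 mm. Post 14 mm square, 175 mm high, at x +62 mm; from it two 7 mm prongs at y +28 and -28 mm run to -x (towards the robot side), tops 175 mm above the bench, ending at x -36 mm in tips turned up 9 mm. The scale lifts up and comes away to -x
- tin_brass: Open steel tin of brass (yellow) buckles, 0.3 to 0.6 kg, 94 mm across, 46 mm high. Origin: centre of its underside, z up. Stiff 4 mm wire handle, always upright, in the tin's x-z plane: from x +-49.5 mm up to shoulders 75 to 79 mm high, with a kink at the middle rising from x +-11 mm to a peak. The wire runs along the tin's x
- tin_brass_bail (a point): Peak of the kink in the brass tin's wire handle, centre of the wire, 90 mm above the tin's underside
- tin_black: The same kind of tin with the same wire handle, holding black D-rings: leave alone. Origin: centre of its underside
- spool_tan: Wooden spool of tan thread, 54 mm across, 60 mm high, upright; origin: centre of its underside. Leave alone
- spool_blue: Wooden spool of blue thread, 54 mm across, 60 mm high, upright; origin: centre of its underside. Leave alone
- mallet: White-headed mallet lying down, 255 mm long along its x, head 95 mm wide and 60 mm high at +x; origin on the bench near the middle of the handle. Leave alone
- pattern_weight: Dark steel pattern weight, 50 x 90 x 20 mm; origin: centre of its underside. Leave alone
- glue_jar: Amber glue jar with black cap, 56 mm across, 85 mm high; origin: centre of its underside. Leave alone
- awl: Awl lying down, wooden handle, about 120 mm long along its x, 27 mm high; origin on the bench near its middle. Leave alone
Things that resemble listed ones, but are neither listed nor needed, are in the scene too. What is shaped like the scale but turquoise is not meant.

How it is judged:
On the way, in this order (a step that is already met when the one before it is completed fails the run):
1. the scale is held by its handle, away from the stand, with the tin still standing on the bench (contact force between the fingers and scale above 2 N and contact force between scale and stand below 0.1 N and distance of scale from where it was at the start of the episode above 0.06 m and height (world z) of tin_brass below 0.01 m), for 0.2 s.
2. the brass tin hangs from the scale's hook, just clear of the bench, the spring drawn out by its weight (height (world z) of tin_brass above 0.01 m and contact force between tin_brass and scale above 1.5 N and value of joint gauge above 0.008 m), for 0.2 s.
At the end, for the whole second after the job is handed in: Gripper holds the scale, upright within 10 deg; brass tin hangs by its wire's middle (peak within 16 mm of the hook's seat), on the hook alone, over 45 mm up, within 250 mm of its place, level within 10 deg, under 30 mm/s and 0.4 rad/s; gauge 8 to 37 mm; all else within 20 mm of its place (height (world z) of tin_brass above 0.045 m and angle between each of tin_brass, scale's own z axis and vertical below 0.17 rad and linear speed of tin_brass below 0.03 m/s and angular speed of tin_brass below 0.4 rad/s and distance between hook and tin_brass_bail below 0.016 m and contact force between tin_brass and scale above 1.5 N and value of joint gauge between 0.008 and 0.037 m and contact force between the fingers and scale above 2 N and distance of tin_brass from where it was at the start of the episode below 0.25 m and contact force between each of scale, tin_brass and stand below 0.1 N and contact force between tin_brass and the fingers below 0.1 N and contact force between tin_brass and the arm below 0.1 N and contact force between tin_brass and tin_black below 0.1 N and contact force between tin_brass and spool_tan below 0.1 N and contact force between tin_brass and spool_blue below 0.1 N and contact force between tin_brass and mallet below 0.1 N and contact force between tin_brass and glue_jar below 0.1 N and distance of each of tin_black, spool_tan, spool_blue, mallet, pattern_weight, glue_jar, awl from where it was at the start of the episode below 0.02 m); the arm keeps its last pose, push and grip.
It fails at once if the brass tin is tipped by more than 25 degrees (angle between tin_brass's own z axis and vertical above 0.44 rad).
It fails at once if the lift is jerked: the tin moves faster than 0.4 m/s (linear speed of tin_brass above 0.4 m/s).
It fails at once if the gripper or arm touches the brass tin (contact force between tin_brass and the fingers above 1 N or contact force between tin_brass and the arm above 1 N).
It fails at once if the other tin or another bystander is disturbed by more than 30 mm (distance of any of tin_black, spool_tan, spool_blue, mallet, pattern_weight, glue_jar, awl from where it was at the start of the episode above 0.03 m).
It also fails if it takes over 45 s, if anything falls off the work surface, if the arm or the gripper's body presses on something with over 40 N, if the wrist force passes 120 N, or if a joint passes its speed limit or range.

### The arm

A 7-joint arm with a two-finger parallel gripper is mounted at the origin on the work surface. World frame = base frame: x ahead of the robot, y to its left, z up, the work surface at z = 0. Lengths are in m, angles in rad, forces in N, time in s.
With the tool pointing down it reaches from about 0.4 to 0.85 m from the base axis. Payload 10.4 kg.
Tool frame: the origin (TCP) lies midway between the tips of the shut fingers; the grasp point (between the pads) lies 19 mm behind it (manip.pinch_z is the distance from the TCP to the grasp point, in m); y points along the fingers, x is the direction in which the jaws open and shut, and the axes are right-handed (so a half turn about y gives the same grasp; the last joint's range is limited). The gripper opens to 85 mm and grips with 20 to 120 N. Pads are 22 mm wide; open, the fingers measure 114 mm over their backs; the gripper's body (76 mm by 85 mm) begins 54 mm behind the grasp point. The pads swing forward as they close: fully open they stand 13 mm farther back than shut.
Start: joints at [1.282, 0.332, -0.065, 1.46, 0.022, 1.35, -0.088], TCP at [0.164, -0.603, 0.231] pointing down, gripper open.
Joint ranges: [-2.6, 2.6], [-0.5, 2.12], [-1.47, 1.34], [0.16, 2.42], [-1.27, 4.41], [0.06, 2.06], [-2.6, 2.6]. Speed limits (rad/s): [2.22, 2.22, 2.79, 2.79, 3.14, 3.14, 3.14].

### API

Orientations are given as a unit quaternion [x, y, z, w].
In Python, from workcell import manip gives the robot as it stands.
- The arm moves only by the shell command python3 -m pendant 'ROWS' [OPENING] [FORCE]. ROWS is a JSON object of lists of equal length, an entry for each row: "offset": the shift along the tool's x, y, z scaled (see below), a list of three; "turn": the turn, a rotation vector about the tool's x, y, z scaled (see below), a list of three. A call has 1 to 12 rows; each row is the pose to reach, as a shift and turn from the pose measured when the call began, along the tool's axes at that moment; what a row does not reach only later rows make up. The controller multiplies each number of a shift by 200 mm and each number of a turn by 45 degrees. A row lasts 1/8 s, in which the tool goes at most 62.5 mm and 10.7 degrees, less where a joint would pass 70% of its speed; a pose out of reach is approached as far as the arm can. A call with a number of a shift or a turn outside -1 to 1 is refused whole. A call with a gripper value outside its range is refused whole. OPENING is the opening in per cent of the stroke, from 0 (shut) to 100 (fully open), set as the call begins (- or left out, the last holds). The fingers move at their own pace and stop on an object; FORCE is the grip in N (left out, the last holds). Time passes only in rows, so rows that repeat a pose let the fingers close. It gives the time, the measured TCP pose, the force and the opening at its end, in the units of the state.
- manip.get_obs(): the state, without advancing time (a new reading comes with each control period).
- manip.camera(name): name is "scene" or "top" or "wrist"; returns (picture, depth): 384x512x3 uint8, red, green, blue; 384x512 float32, m along the optical axis (not along the pixel's ray), 0 where there is no reading.
- manip.camera_model(name): a dict with "intrinsics" (3x3 intrinsics, pixels), "R" (3x3) and "t" (3): a world point X has camera coordinates R X + t; the wrist camera has in their place "tool_from_camera" (4x4, takes a point from camera to tool coordinates, whose origin is the TCP and whose axes are the tool frame's). Camera axes: x right, y down, z forward; pixel columns grow to the right and rows downward; lengths in m; the calibration is good to about 2 mm. A picture is of the moment at which its call begins: read the wrist's pose just before it. camera_model takes no time and is no camera call.
- manip.hand_in(): hands the job in, once; it reports no verdict.
The state is a dict: "clock": time; "joint_pos": joint angles; "joint_velocities": joint speeds; "tau": joint torques, N m; "position": TCP position; "ee_rot": TCP orientation; "ft_force": force on the tool from outside, world axes, zero at the start; "torque": the same for the moment, N m; "grip_width": opening from 0.0 (shut) to 1.0 (fully open).
Only numpy, scipy, OpenCV 4.12 (cv2) and the standard library are available. Lean on these libraries where they do the work, as an engineer would, in place of code of your own. Each camera call takes 0.05 s, during which the arm holds its last target. There are 200 camera calls.

## Working session

There is one attempt and no reset: what is moved stays moved. The work goes in short steps, Python scripts to look and compute and a shell command to move; the robot and the scene stay as the last step left them, time stands still between calls to the robot, and variables do not carry over. Pictures are saved under pics/ and viewed, about 8 in all and at most 12, crops included, and the job is handed in when it is done.

```bash
mkdir -p pics; cat > h.py <<'E'
import numpy as np,cv2
from workcell import manip
from scipy.spatial.transform import Rotation as Ro
def shot(n):
    o=manip.get_obs(); p,d=manip.camera(n); return o,p,d
def cloud(n,o,d):
    m=manip.camera_model(n);K=np.array(m["intrinsics"]);v,u=np.mgrid[:384,:512]
    c=np.stack([(u-K[0,2])/K[0,0]*d,(v-K[1,2])/K[1,1]*d,d],-1)
    if n!="wrist": return (c-np.array(m["t"]))@np.array(m["R"])
    T=np.array(m["tool_from_camera"]);t=c@T[:3,:3].T+T[:3,3]
    return t@Ro.from_quat(o["ee_rot"]).as_matrix().T+np.array(o["position"])
def save(f,p,s=None): 
    if s: p=cv2.resize(p,None,fx=s,fy=s,interpolation=cv2.INTER_CUBIC)
    cv2.imwrite("pics/"+f,p[...,::-1])
E
python3 - <<'E'
from h import *
for n in("scene","top"):
    o,p,d=shot(n); np.savez(n+".npz",p=p,d=d,X=cloud(n,o,d)); save(n+"0.png",p,1.5)
print(o)
E
```

```text
{'clock': 0.05, 'joint_pos': array([ 1.28240101,  0.332876  , -0.06465459,  1.4609204 ,  0.02160924,
        1.34991433, -0.08846215]), 'joint_velocities': array([ 0.00023603, -0.00179351,  0.00074913,  0.00167988,  0.00089395,
       -0.00161648,  0.00029645]), 'tau': array([ 5.91419666e-04, -6.27372551e+01,  4.84249787e-02, -3.92852283e+01,
        1.62387395e-02,  7.30979009e-03, -3.64192022e-05]), 'position': array([ 0.1640413 , -0.60270444,  0.23052324]), 'ee_rot': array([-0.56156844,  0.42975075, -0.42891449,  0.56212769]), 'ft_force': array([ 0.04300897, -0.65037231,  0.64656676]), 'torque': array([0.01193759, 0.04649547, 0.04195522]), 'grip_width': 0.9970970731851273}
```

View pics/scene0.png

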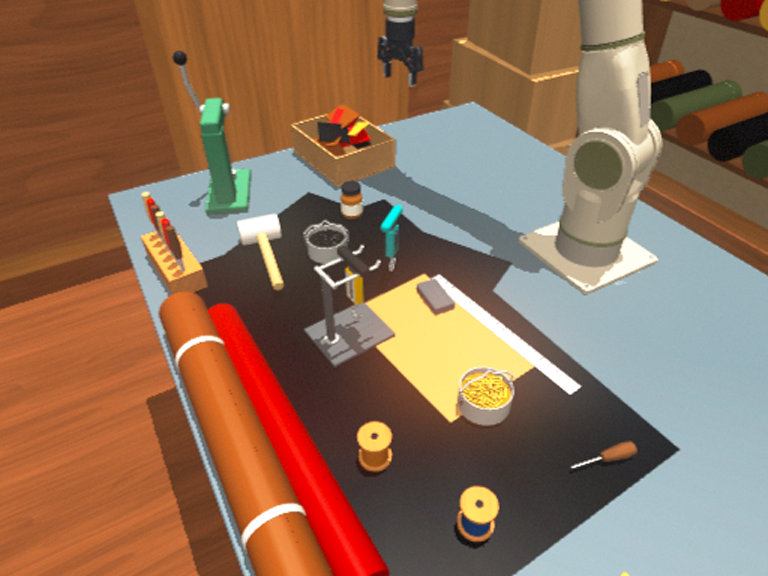

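View pics/top0.png

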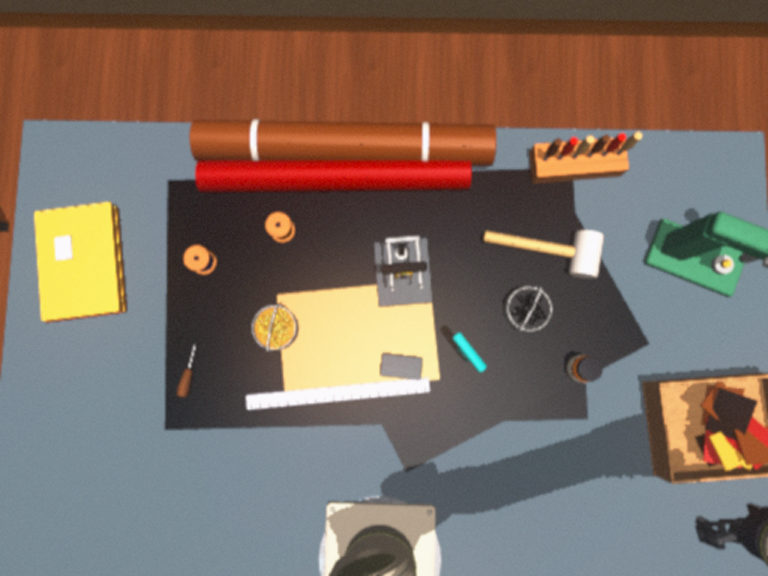

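The scale on the stand is at scene (355,265) (black handle, yellow case). The turquoise lookalike at (392,230) is not meant. The brass tin is at scene (487,395) / top (275,327), and the black-ringed one at scene (326,242) is not meant. Next I'll measure both and make a confirming crop.

```bash
python3 - <<'E'
from h import *
T=np.load("top.npz");X=T["X"];p=T["p"];d=T["d"]
def reg(u0,v0,u1,v1,zl,zh):
    x=X[v0:v1,u0:u1].reshape(-1,3);c=p[v0:v1,u0:u1].reshape(-1,3)
    k=(x[:,2]>zl)&(x[:,2]<zh);return x[k],c[k]
def rect(x):
    r=cv2.minAreaRect((x[:,:2]*1000).astype(np.float32));return r
# handle: dark above 0.17
x,c=reg(245,165,295,190,0.165,0.22);k=c.max(1)<60
print("handle",k.sum(),x[k].mean(0),np.median(x[k],0),rect(x[k]))
x,c=reg(240,150,300,205,0.004,0.02);print("base",rect(x),len(x))
x,c=reg(240,150,300,205,0.15,0.22);print("top of stand",rect(x),x[:,2].max())
x,c=reg(155,190,210,245,0.03,0.06);(cc,r)=cv2.minEnclosingCircle((x[:,:2]*1000).astype(np.float32));print("rim",cc,r,rect(x))
x,c=reg(155,190,210,245,0.066,0.1);print("bail",len(x),x.mean(0),rect(x),np.linalg.svd(x[:,:2]-x[:,:2].mean(0))[2][0] if len(x)>2 else 0, x[:,2].max())
# others' heights map near
S=np.load("scene.npz")
a=cv2.resize(S["p"][150:260,195:355],None,fx=2.4,fy=2.4,interpolation=3)
b=cv2.resize(p[140:255,150:310],None,fx=2.4,fy=2.4,interpolation=3)
w=max(a.shape[1],b.shape[1]);h=max(a.shape[0],b.shape[0])
im=np.zeros((h,a.shape[1]+b.shape[1],3),np.uint8);im[:a.shape[0],:a.shape[1]]=a;im[:b.shape[0],a.shape[1]:]=b
save("conf.png",im)
E
```

```text
handle 0 [nan nan nan] [nan nan nan] ((0.0, 0.0), (0.0, 0.0), 0.0)
base ((630.3489379882812, -39.62335205078125), (182.95860290527344, 198.24783325195312), 1.1427996158599854) 1396
top of stand ((610.5833129882812, -34.35649490356445), (106.97832489013672, 87.28564453125), 4.609359264373779) 0.1980383888190583
rim (483.55145263671875, 235.47381591796875) 50.14646911621094 ((484.6123046875, 237.38539123535156), (92.5885238647461, 92.33915710449219), 52.444087982177734)
bail 37 [0.48485483 0.23813034 0.08061486] ((486.7015380859375, 237.89080810546875), (4.360077381134033, 84.02684020996094), 79.94279479980469) [-0.98377658  0.17939801] 0.09188876058874101<stdin>:10: RuntimeWarning: Mean of empty slice.
  ret = um.true_divide(
  return _methods._mean(a, axis=axis, dtype=dtype,
```

View pics/conf.png

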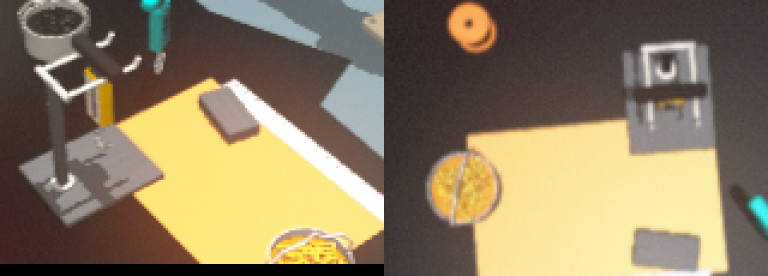

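The crop confirms it: yellow case under a black T-handle across the white prongs at (105,80) left / (668,90) right. The brass tin has yellow contents and its wire runs roughly along world x at (463,187) right.

```bash
python3 - <<'E'
from h import *
T=np.load("top.npz");X=T["X"];p=T["p"].astype(int)
x=X[150:205,240:300].reshape(-1,3);c=p[150:205,240:300].reshape(-1,3)
k=(x[:,2]>.187)&(x[:,2]<.21)&(c.max(1)<110);h=x[k]
print("handle",k.sum(),np.median(h,0),cv2.minAreaRect((h[:,:2]*1000).astype(np.float32)))
print(np.linalg.svd(h[:,:2]-h[:,:2].mean(0))[2][0])
t=X[215:260,290:335].reshape(-1,3);print("turq max z",t[:,2].max())
for n,(u0,v0,u1,v1) in dict(rollred=(130,105,320,130),rolls=(125,75,335,110)).items(): print(n,np.nanmax(X[v0:v1,u0:u1,2]))
o=manip.get_obs();print(Ro.from_quat(o["ee_rot"]).as_matrix().round(3))
print(manip.camera_model("wrist")["tool_from_camera"])
E
```

```text
handle 188 [ 0.59805342 -0.03538322  0.19297736] ((598.3212890625, -35.27650451660156), (19.628774642944336, 87.45425415039062), 6.353586673736572)
[-0.1099238   0.99394002]
turq max z 1.3841850740699144
rollred 1.3841850740699144
rolls 1.3841850740699144
[[ 0.263 -0.     0.965]
 [-0.965  0.001  0.263]
 [-0.001 -1.    -0.   ]]
[[ 9.99998927e-01  5.75928417e-04 -1.34689655e-03 -1.64406119e-03]
 [ 1.45449447e-03 -2.81173209e-01  9.59655934e-01 -1.42075304e-01]
 [ 1.73981897e-04 -9.59656863e-01 -2.81173745e-01  7.01201701e-02]
 [ 0.00000000e+00  0.00000000e+00  0.00000000e+00  1.00000000e+00]]
```

```bash
python3 -m pendant '{"offset":[[-0.1,-0.15,0.12],[-0.25,-0.3,0.3],[-0.4,-0.4,0.48],[-0.55,-0.5,0.66],[-0.7,-0.5,0.84],[-0.8,-0.5,0.96],[-0.8,-0.5,0.96]],"turn":[[0,-0.1,0],[0,-0.2,0],[0,-0.32,0],[0,-0.44,0],[0,-0.56,0],[0,-0.66,0],[0,-0.66,0]]}' 50 40
cat >> h.py <<'E'
def goto(pos,yaw):
    """print tool-axis offset/turn (scaled) to pos with tool x at yaw (deg), tool down"""
    o=manip.get_obs();R=Ro.from_quat(o["ee_rot"]);c,s=np.cos(np.radians(yaw)),np.sin(np.radians(yaw))
    G=Ro.from_matrix(np.array([[c,0,-s],[s,0,c],[0,-1,0]]))
    print("at",o["position"].round(4),"clock",o["clock"],"f",np.round(o["ft_force"],1),"w",round(o["grip_width"],3))
    print("offset",(R.inv().apply(np.array(pos)-o["position"])/0.2).round(3),"turn",(np.degrees((R.inv()*G).as_rotvec())/45).round(3))
E
python3 -c "
from h import *
goto([.598,-.035,.33],6.3)"
```

```text
clock: 0.98
position: [0.3087, -0.3963, 0.3306]
ee_rot: [-0.653, 0.27, -0.269, 0.654]
ft_force: [0.1, 0.4, -0.1]
grip_width: 0.502
at [ 0.3087 -0.3963  0.3306] clock 0.975 f [ 0.1  0.4 -0.1] w 0.502
offset [-0.246  0.005  2.301] turn [-2.000e-03 -1.135e+00 -1.000e-03]
```

```bash
python3 -m pendant '{"offset":[[-0.02,0,0.15],[-0.04,0,0.35],[-0.06,0,0.55],[-0.08,0,0.75],[-0.1,0,0.9],[-0.1,0,1.0],[-0.1,0,1.0]],"turn":[[0,-0.1,0],[0,-0.22,0],[0,-0.34,0],[0,-0.46,0],[0,-0.56,0],[0,-0.6,0],[0,-0.6,0]]}'
python3 -c "
from h import *
goto([.598,-.035,.33],6.3)"
```

```text
clock: 1.85
position: [0.436, -0.2399, 0.3306]
ee_rot: [-0.698, 0.109, -0.109, 0.699]
ft_force: [0.9, -0.8, 0.2]
grip_width: 0.5
at [ 0.436  -0.2399  0.3306] clock 1.85 f [ 0.9 -0.8  0.2] w 0.5
offset [0.459 0.004 1.222] turn [-0.002 -0.534 -0.001]
```

```bash
python3 -m pendant '{"offset":[[0.08,0,0.2],[0.16,0,0.4],[0.24,0,0.6],[0.34,0,0.8],[0.42,0,0.95],[0.459,0,1.0],[0.459,0,1.0]],"turn":[[0,-0.1,0],[0,-0.2,0],[0,-0.3,0],[0,-0.4,0],[0,-0.5,0],[0,-0.534,0],[0,-0.534,0]]}'
python3 - <<'E'
from h import *
o,p,d=shot("wrist");X=cloud("wrist",o,d);np.savez("w1.npz",p=p,d=d,X=X);save("w1.png",p,1.4)
k=(X[...,2]>.187)&(X[...,2]<.205)&(p.max(2)<110);h=X[k]
print(k.sum(),np.median(h,0),cv2.minAreaRect((h[:,:2]*1000).astype(np.float32)))
goto([.598,-.035,.33],6.3)
E
```

```text
clock: 2.72
position: [0.5844, -0.0785, 0.3303]
ee_rot: [-0.705, -0.038, 0.039, 0.707]
ft_force: [0.3, -0.3, 1.3]
grip_width: 0.495
2366 [ 0.59519235 -0.03156474  0.19167059] ((595.7810668945312, -34.4185905456543), (19.80995750427246, 87.92560577392578), 5.7560553550720215)
at [ 0.584  -0.079   0.3305] clock 2.775 f [ 0.3 -0.5  0.3] w 0.502
offset [0.093 0.003 0.211] turn [-0.002 -0.004 -0.002]
```

View pics/w1.png

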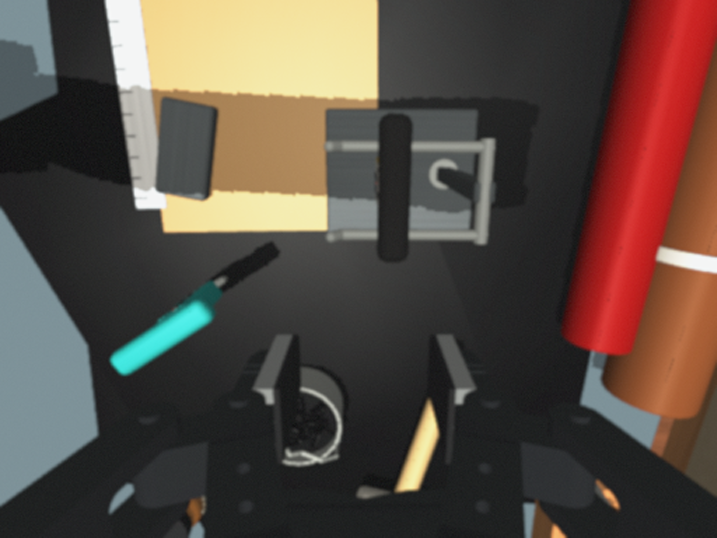

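```bash
python3 -m pendant '{"offset":[[0.06,0.05,0.1],[0.08,0.2,0.22],[0.08,0.35,0.22],[0.08,0.5,0.22],[0.08,0.6,0.22],[0.08,0.6,0.22]],"turn":[[0,0.01,0],[0,0.01,0],[0,0.01,0],[0,0.01,0],[0,0.01,0],[0,0.01,0]]}'
python3 -c "
from h import *
goto([.596,-.0345,.164],5.9)"
```

```text
clock: 3.52
position: [0.5938, -0.0355, 0.2095]
ee_rot: [-0.706, -0.032, 0.035, 0.707]
ft_force: [-0.6, -0.5, 0.2]
grip_width: 0.498
at [ 0.5938 -0.0355  0.2095] clock 3.525 f [-0.6 -0.5  0.2] w 0.498
offset [0.013 0.227 0.004] turn [-0.001 -0.009 -0.005]
```

```bash
python3 -m pendant '{"offset":[[0.013,0.06,0.004],[0.013,0.12,0.004],[0.013,0.18,0.004],[0.013,0.227,0.004],[0.013,0.227,0.004]],"turn":[[0,-0.009,0],[0,-0.009,0],[0,-0.009,0],[0,-0.009,0],[0,-0.009,0]]}'
python3 -m pendant '{"offset":[[0,0,0],[0,0,0],[0,0,0],[0,0,0],[0,0,0],[0,0,0]],"turn":[[0,0,0],[0,0,0],[0,0,0],[0,0,0],[0,0,0],[0,0,0]]}' 5 60
```

```text
clock: 4.15
position: [0.5957, -0.0345, 0.1632]
ee_rot: [-0.706, -0.034, 0.038, 0.706]
ft_force: [-0.2, -0.2, 0.3]
grip_width: 0.501
clock: 4.9
position: [0.5961, -0.0343, 0.1637]
ee_rot: [-0.706, -0.035, 0.038, 0.707]
ft_force: [2.5, -0.1, 5.0]
grip_width: 0.225
```

```bash
python3 -m pendant '{"offset":[[0,-0.03,0],[0,-0.08,0],[0,-0.14,0],[0,-0.2,0],[0,-0.2,0],[-0.1,-0.2,0],[-0.22,-0.2,0],[-0.36,-0.2,0],[-0.5,-0.2,0],[-0.6,-0.2,0],[-0.6,-0.2,0],[-0.6,-0.2,0]],"turn":[[0,0,0],[0,0,0],[0,0,0],[0,0,0],[0,0,0],[0,0,0],[0,0,0],[0,0,0],[0,0,0],[0,0,0],[0,0,0],[0,0,0]]}'
python3 - <<'E'
from h import *
o,p,d=shot("scene");X=cloud("scene",o,d);np.savez("s2.npz",p=p,X=X)
m=manip.camera_model("scene");K=np.array(m["intrinsics"]);
c=m["R"]@np.array([.475,-.045,.12])+m["t"];u=(K@c)[:2]/c[2];print(u,"cam pos",-np.array(m["R"]).T@m["t"])
a,b=int(u[0])-60,int(u[1])-50;print(a,b);save("s2.png",p[max(b,0):b+100,a:a+120],6)
goto([.475,.15,.2],-10.3)
E
```

```text
clock: 6.4
position: [0.4774, -0.0466, 0.2043]
ee_rot: [-0.706, -0.035, 0.038, 0.706]
ft_force: [-0.2, 0.3, -2.5]
grip_width: 0.222
[270.91520832 175.2829317 ] cam pos [0.9394966  0.69226751 0.82354215]
210 125
at [ 0.4775 -0.0465  0.2042] clock 6.45 f [ 0.8  0.1 -1.3] w 0.223
offset [0.089 0.022 0.979] turn [-0.001  0.36  -0.005]
```

View pics/s2.png

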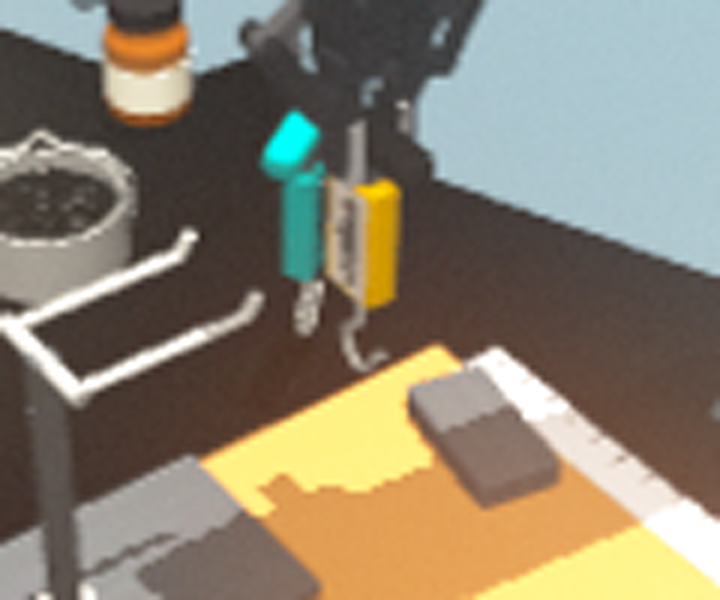

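The hook bulges left at (345,340) and its free tip is at (380,358), on the right, which is world +y. So the hook opens toward +y, and I can approach the tin moving +y.

```bash
python3 -m pendant '{"offset":[[0.01,0,0.08],[0.02,0,0.2],[0.04,0,0.34],[0.05,0,0.48],[0.07,0,0.62],[0.08,0,0.76],[0.09,0,0.88],[0.1,0,0.95],[0.1,0,0.98],[0.1,0,0.98]],"turn":[[0,0.04,0],[0,0.08,0],[0,0.12,0],[0,0.16,0],[0,0.2,0],[0,0.26,0],[0,0.32,0],[0,0.35,0],[0,0.36,0],[0,0.36,0]]}'
python3 - <<'E'
from h import *
o,p,d=shot("wrist");X=cloud("wrist",o,d);np.savez("w2.npz",p=p,X=X);save("w2.png",p,1.4)
k=(X[...,2]>.064)&(X[...,2]<.1)&(abs(X[...,0]-.485)<.055)&(abs(X[...,1]-.238)<.03)
h=X[k];print(len(h),np.median(h,0),cv2.minAreaRect((h[:,:2]*1000).astype(np.float32)),np.linalg.svd(h[:,:2]-h[:,:2].mean(0),full_matrices=False)[2][0])
q=h[h[:,2]>.084];print("peak",len(q),q.mean(0),q[:,2].max())
k=(X[...,2]>.21)&(X[...,2]<.25)&(p.max(2)<110)&(np.hypot(X[...,0]-o["position"][0],X[...,1]-o["position"][1])<.05);h=X[k]
print("handle?",len(h),cv2.minAreaRect((h[:,:2]*1000).astype(np.float32)),np.percentile(h[:,2],[5,50,95]))
goto([.475,.179,.204],-10.2)
E
```

```text
clock: 7.7
position: [0.4773, 0.1507, 0.2042]
ee_rot: [-0.704, 0.065, -0.061, 0.705]
ft_force: [0.0, 0.3, -1.8]
grip_width: 0.219
631 [0.48177834 0.23903059 0.07815141] ((481.5043029785156, 239.09017944335938), (4.01497745513916, 91.6366195678711), 79.93341064453125) [ 0.98460182 -0.17481208]
peak 118 [0.48224969 0.23880002 0.08792814] 0.0916519097119348
handle? 12124 ((475.0421447753906, 156.394775390625), (66.78239440917969, 65.53960418701172), 36.82008361816406) [0.22269428 0.23228177 0.2478634 ]
at [0.4774 0.1502 0.2043] clock 7.75 f [-0.4  0.  -1.8] w 0.224
offset [-0.037  0.001  0.14 ] turn [-0.    -0.002 -0.006]
```

View pics/w2.png

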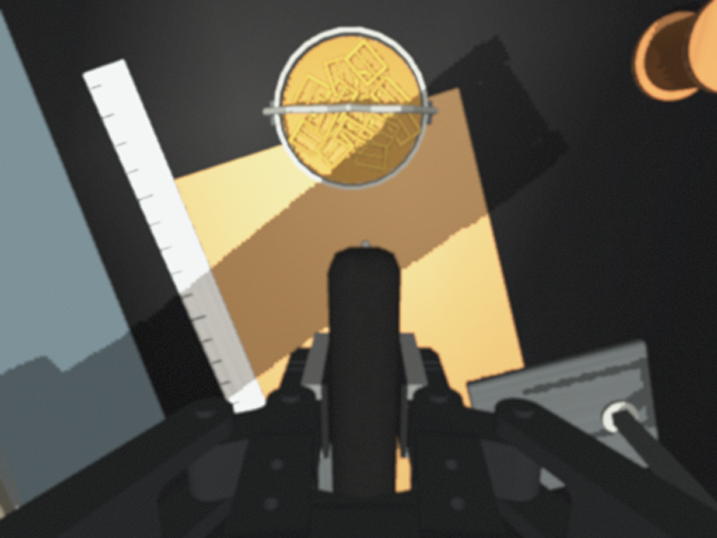

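The wrist view shows the brass tin with its wire level at row 108, peak near column 350. The hook tip just shows past the handle's end at (365,243). I'll measure the tip.

```bash
python3 - <<'E'
from h import *
T=np.load("w2.npz");X=T["X"];o=manip.get_obs();R=Ro.from_quat(o["ee_rot"])
s=X[168:180,254:268].reshape(-1,3);k=(s[:,2]>.07)&(s[:,2]<.15);print(s[k].round(4)[:20],k.sum())
if k.any(): print("tip in tool",R.inv().apply(s[k].mean(0)-o["position"]))
pk=np.array([.4825,.2388,.090]);print("peak in tool",R.inv().apply(pk-o["position"]))
# handle ridge & end: top surface in tool frame
t=R.inv().apply((X-o["position"]).reshape(-1,3)).reshape(X.shape)
k=(abs(t[...,0])<.014)&(t[...,1]<-.02)&(t[...,1]>-.04)&(t[...,2]>.015)&(t[...,2]<.06)
h=t[k];print("handle",len(h),h[:,0].min(),h[:,0].max(),h[:,2].max());
for z in(.018,.025,.032,.038):
    q=h[abs(h[:,2]-z)<.002];print(z,np.median(q,0))
E
```

```text
[[0.4783 0.1701 0.0993]
 [0.4791 0.1697 0.0982]
 [0.4768 0.1698 0.1003]
 [0.4775 0.1696 0.0998]
 [0.4783 0.1697 0.1009]
 [0.479  0.1693 0.0999]
 [0.4798 0.1694 0.1009]
 [0.4766 0.169  0.1002]
 [0.4774 0.1692 0.1016]
 [0.4782 0.1692 0.1023]
 [0.4789 0.1688 0.1011]
 [0.4797 0.1688 0.1015]
 [0.4804 0.1684 0.1003]
 [0.4765 0.1684 0.1007]
 [0.4773 0.1684 0.1012]
 [0.478  0.1683 0.1014]
 [0.4788 0.1682 0.1018]
 [0.4795 0.1679 0.1009]
 [0.4802 0.1677 0.1006]
 [0.4763 0.1675 0.1002]] 25
tip in tool [-0.00184996  0.10340399  0.01826935]
peak in tool [-0.0102832   0.11432726  0.08809512]
handle 3978 -0.012358558379034448 0.007732438423312267 0.044529821075409294
0.018 [-0.0024685  -0.02794056  0.0180587 ]
0.025 [-0.00210222 -0.02789679  0.0250224 ]
0.032 [-0.00210973 -0.02803031  0.03203625]
0.038 [-0.0021167  -0.02783651  0.03809584]
```

```bash
python3 -m pendant '{"offset":[[-0.02,0.04,0],[-0.04,0.08,0],[-0.042,0.115,0],[-0.042,0.115,0.05],[-0.042,0.115,0.1],[-0.042,0.115,0.15],[-0.042,0.115,0.2],[-0.042,0.115,0.2],[-0.042,0.115,0.2]],"turn":[[0,0,0],[0,0,0],[0,0,0],[0,0,0],[0,0,0],[0,0,0],[0,0,0],[0,0,0],[0,0,0]]}'
python3 - <<'E'
from h import *
o,p,d=shot("wrist");X=cloud("wrist",o,d);R=Ro.from_quat(o["ee_rot"])
k=(X[...,2]>.084)&(X[...,2]<.1)&(abs(X[...,0]-.4825)<.02)&(abs(X[...,1]-.2388)<.02);q=X[k]
print(len(q),q.mean(0),R.inv().apply(q.mean(0)-o["position"]));goto([.48,.23,.181],-10.2)
a,b=shot("scene")[1:];save("s3.png",a[200:300,255:385],6);np.savez("s3.npz",p=a)
E
```

```text
clock: 8.88
position: [0.4761, 0.1909, 0.1812]
ee_rot: [-0.704, 0.065, -0.062, 0.704]
ft_force: [-0.1, -0.1, -1.5]
grip_width: 0.223
124 [0.48208683 0.23916841 0.08778524] [-0.0023444   0.09345452  0.04857224]
at [0.4762 0.1907 0.1812] clock 8.925 f [-0.2  0.  -1.6] w 0.221
offset [-0.016  0.001  0.197] turn [-0.    -0.002 -0.006]
```

```bash
python3 -m pendant '{"offset":[[0,0,0.04],[0,0,0.08],[0,0,0.12],[0,0,0.16],[0,0,0.19],[0,0,0.197],[0,0,0.197],[0,0,0.197]],"turn":[[0,0,0],[0,0,0],[0,0,0],[0,0,0],[0,0,0],[0,0,0],[0,0,0],[0,0,0]]}'
python3 - <<'E'
from h import *
goto([.482,.239,.181],-10.2)
a=shot("scene")[1];m=manip.camera_model("scene");K=np.array(m["intrinsics"])
c=m["R"]@np.array([.482,.239,.10])+m["t"];u=((K@c)[:2]/c[2]).astype(int);print(u)
save("s4.png",a[u[1]-45:u[1]+45,u[0]-60:u[0]+60],6)
E
```

```text
clock: 9.98
position: [0.4833, 0.2291, 0.1813]
ee_rot: [-0.704, 0.065, -0.062, 0.704]
ft_force: [-0.8, -0.0, -3.0]
grip_width: 0.227
at [0.4833 0.2291 0.1813] clock 9.975 f [-0.8 -0.  -3. ] w 0.227
offset [-0.015  0.001  0.048] turn [ 0.    -0.003 -0.006]
[326 243]
```

View pics/s4.png

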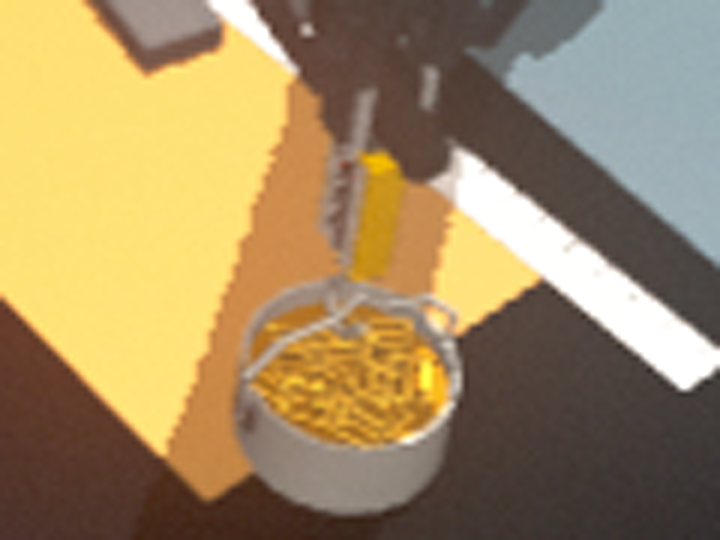

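The wire's kink at (345,297) is in front of the rod, and the hook tip shows beneath it at (350,330), so the wire is in the gap. Next I raise gently, centre and seat it.

```bash
python3 -m pendant '{"offset":[[0,-0.03,0],[0,-0.06,0],[0,-0.075,0.01],[0,-0.08,0.02],[0,-0.085,0.035],[0,-0.1,0.04],[0,-0.12,0.045],[0,-0.13,0.045],[0,-0.14,0.045],[0,-0.14,0.045]],"turn":[[0,0,0],[0,0,0],[0,0,0],[0,0,0],[0,0,0],[0,0,0],[0,0,0],[0,0,0],[0,0,0],[0,0,0]]}'
python3 - <<'E'
from h import *
goto([.482,.239,.181],-10.2)
o,p,d=shot("wrist");X=cloud("wrist",o,d);R=Ro.from_quat(o["ee_rot"])
k=(X[...,2]>.066)&(X[...,2]<.11)&(np.hypot(X[...,0]-.4822,X[...,1]-.239)<.055)
q=X[k];print(len(q),cv2.minAreaRect((q[:,:2]*1000).astype(np.float32)) if len(q) else "",R.inv().apply(q.mean(0)-o["position"]))
E
```

```text
clock: 11.28
position: [0.485, 0.2379, 0.2093]
ee_rot: [-0.704, 0.065, -0.062, 0.704]
ft_force: [-0.3, 0.3, -2.4]
grip_width: 0.223
at [0.485  0.2379 0.2093] clock 11.275 f [-0.3  0.3 -2.4] w 0.223
offset [-0.015  0.142  0.003] turn [ 0.    -0.003 -0.005]
273 ((483.2599792480469, 247.37704467773438), (20.59176254272461, 88.52606964111328), 79.90541076660156) [-0.00281985  0.13121394  0.00297208]
```

```bash
python3 -m pendant '{"offset":[[0,-0.01,0],[0,-0.025,0],[0,-0.04,0],[0,-0.055,0],[0,-0.07,0],[0,-0.085,0],[0,-0.1,0],[0,-0.115,0],[0,-0.13,0],[0,-0.145,0],[0,-0.155,0],[0,-0.155,0]],"turn":[[0,0,0],[0,0,0],[0,0,0],[0,0,0],[0,0,0],[0,0,0],[0,0,0],[0,0,0],[0,0,0],[0,0,0],[0,0,0],[0,0,0]]}'
python3 - <<'E'
from h import *
a=shot("scene")[1];save("s5.png",a[175:305,255:385],4.5);goto([.485,.238,.3],-10.2)
E
```

```text
clock: 12.82
position: [0.4852, 0.2379, 0.2404]
ee_rot: [-0.704, 0.065, -0.062, 0.704]
ft_force: [-0.4, -0.4, -6.7]
grip_width: 0.22
at [0.4852 0.2378 0.2403] clock 12.875 f [-0.1  0.8 -6.8] w 0.226
offset [-0.002 -0.299  0.001] turn [ 0.    -0.003 -0.005]
```

View pics/s5.png

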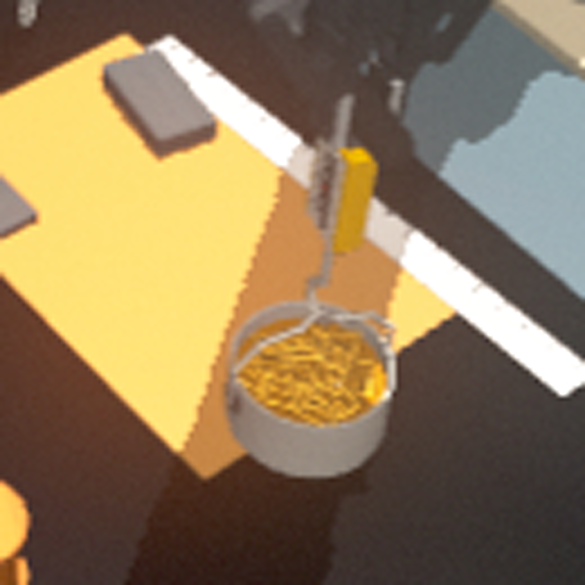

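The wire's kink hangs in the hook bowl at (315,300) and the spring is drawn out with about 5 N. Next I finish the lift slowly and let it settle.

```bash
python3 -m pendant '{"offset":[[0,-0.015,0],[0,-0.04,0],[0,-0.065,0],[0,-0.09,0],[0,-0.115,0],[0,-0.14,0],[0,-0.165,0],[0,-0.19,0],[0,-0.215,0],[0,-0.24,0],[0,-0.26,0],[0,-0.27,0]],"turn":[[0,0,0],[0,0,0],[0,0,0],[0,0,0],[0,0,0],[0,0,0],[0,0,0],[0,0,0],[0,0,0],[0,0,0],[0,0,0],[0,0,0]]}'
for i in 1 2; do python3 -m pendant '{"offset":[[0,0,0],[0,0,0],[0,0,0],[0,0,0],[0,0,0],[0,0,0],[0,0,0],[0,0,0],[0,0,0],[0,0,0],[0,0,0],[0,0,0]],"turn":[[0,0,0],[0,0,0],[0,0,0],[0,0,0],[0,0,0],[0,0,0],[0,0,0],[0,0,0],[0,0,0],[0,0,0],[0,0,0],[0,0,0]]}'; done
cat > chk.py <<'E'
from h import *
for i in range(3):
    o,p,d=shot("top");X=cloud("top",o,d);s=X[180:250,145:220].reshape(-1,3)
    k=(s[:,2]>.06)&(s[:,2]<.125)&(np.hypot(s[:,0]-.485,s[:,1]-.238)<.06);q=s[k]
    o,p,d=shot("scene");X=cloud("scene",o,d);S=X[170:320,250:400].reshape(-1,3)
    g=S[(S[:,2]>.03)&(S[:,2]<.2)&(np.hypot(S[:,0]-.485,S[:,1]-.238)<.06)];b=g[g[:,2]<.13]
    print("top n",len(q),"scene lowest",np.percentile(g[:,2],[0.3,1,3]).round(4),b.mean(0).round(4),"F",np.round(o["ft_force"],1),"w",round(o["grip_width"],3),o["clock"])
goto([.485,.238,.3],-10.2);save("s6.png",p[150:300,240:400],4)
E
python3 chk.py
```

```text
clock: 14.38
position: [0.4855, 0.2378, 0.2945]
ee_rot: [-0.704, 0.065, -0.062, 0.704]
ft_force: [0.3, -1.0, -6.7]
grip_width: 0.227
clock: 15.88
position: [0.4855, 0.2378, 0.2945]
ee_rot: [-0.704, 0.065, -0.062, 0.704]
ft_force: [0.2, -0.2, -7.6]
grip_width: 0.221
clock: 17.38
position: [0.4855, 0.2378, 0.2945]
ee_rot: [-0.704, 0.065, -0.062, 0.704]
ft_force: [-0.2, 0.3, -8.1]
grip_width: 0.226
top n 568 scene lowest [0.0641 0.0659 0.0693] [0.4911 0.2477 0.0977] F [ 0.2 -0.7 -6.9] w 0.226 17.425
top n 563 scene lowest [0.0645 0.0659 0.0694] [0.4912 0.2475 0.0977] F [-0.1  0.5 -8. ] w 0.221 17.525
top n 566 scene lowest [0.0644 0.066  0.0694] [0.491  0.2477 0.0977] F [-0.6 -0.3 -7.6] w 0.225 17.625
at [0.4854 0.2378 0.2945] clock 17.675 f [-0.7  0.2 -7. ] w 0.221
offset [-0.002 -0.027  0.   ] turn [ 0.    -0.003 -0.005]
```

View pics/s6.png

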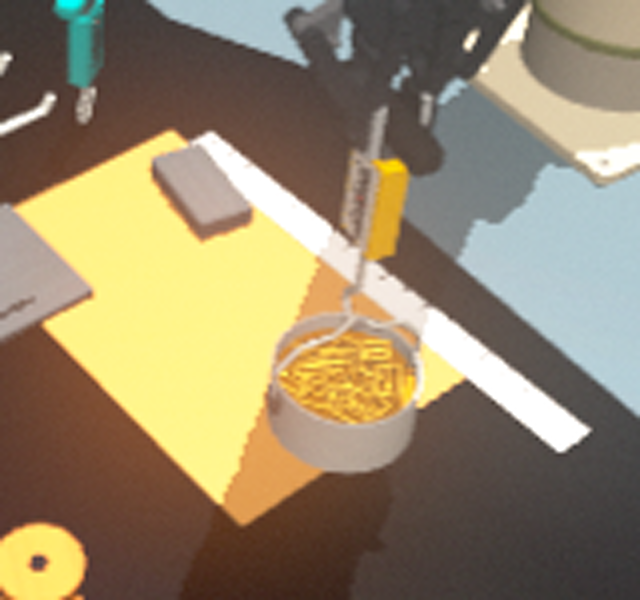

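The tin hangs level and still, its underside about 6 cm up, with the kink in the hook at (352,312).

```bash
python3 -c "
from workcell import manip
print(manip.hand_in())"
```

```text
the job is handed in; nothing more can be done
None
```

I took the scale off its stand by the handle and hooked the brass tin's wire at its kink. I then lifted the tin straight up in slow steps and handed in while still holding it at about 17.7 s of the 45 s.

- **Height:** the lowest visible points of the tin read 64–66 mm in the scene camera, so the underside is a little over 6 cm clear.
- **Stillness:** the tin's measured centre moved less than 0.3 mm over three readings spanning 0.2 s.
- **Upright and level:** the tool stayed pointing straight down. Scale and tin looked upright and level in the last picture, but I judged that by eye.
- **Load:** the wrist force was about 7–8 N in total, or roughly 5–6 N from the tin. That should draw the spring out by about 20–25 mm. I did not read the gauge pointer itself.
- **Bystanders:** the last picture showed nothing disturbed near the tin. I did not re-measure the other objects' positions.

No check failed. The only disagreement was about 3 mm between the top and wrist cameras on the position of the wire's peak. I used the wrist camera's value.

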